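Put the shaker in the bar caddy and shut its lid onto the catch

ROBOT

A 6-joint arm with a two-finger parallel gripper is mounted at the origin on a cart in front of the work surface, level with it; the furniture and walls round the work are solid. World frame = base frame: x ahead of the robot, y to its left, z up, the work surface at z = 0. Lengths are in m, angles in rad, forces in N, time in s.
With the tool pointing down it reaches from about 0.35 to 0.775 m from the base axis. Payload 5.5 kg.
Tool frame: the origin (TCP) lies midway between the tips of the shut fingers; the grasp point (between the pads) lies hold_point_z behind it (hold_point_z is the distance from the TCP to the grasp point, in m); z points along the fingers, y is the direction in which the jaws open and shut (so a half turn about z gives the same grasp; the last joint's range is limited). The gripper opens to 85 mm and grips with 20 to 120 N. Pads are 22 mm wide; open, the fingers measure 114 mm over their backs; the gripper's body (76 mm by 85 mm) begins 54 mm behind the grasp point. The pads swing forward as they close: fully open they stand 13 mm farther back than shut.
Start: joints at [1.042, 0.313, 0.046, 1.304, 0, 1.431], TCP at [0.218, 0.532, 0.199] pointing down, gripper open.
Joint ranges: [-2.76, 2.76], [-0.86, 1.69], [-1.03, 1.26], [-2.2, 2.34], [-1.47, 1.5], [-3.14, 3.14]. Speed limits (rad/s): [2.57, 2.57, 3.14, 3.14, 3.14, 3.14].

INTERFACE

Orientations are given as a unit quaternion [w, x, y, z].
In Python, from workcell import * gives the robot as it stands. The module is installed in compiled form; this text tells all that it offers.
- The arm moves only by the tool jog_arm, never from a script. Its argument "plan" is a list of rows, each a list of 6 numbers: the shift along the world's x, y, z in m, then the turn, a rotation vector about the world's x, y, z in degrees. A call has exactly 10 rows; each row shifts and turns the commanded pose from where the row before left it; what a row does not reach is not made up. A row lasts 1/10 s, in which the tool goes at most 50 mm and 8.59 degrees, less where a joint would pass 70% of its speed; a pose out of reach is approached as far as the arm can. A call with a gripper value outside its range is refused whole. "hand" is the opening, from 0 (shut) to 1 (fully open), set as the call begins (left out, the last holds). The fingers move at their own pace and stop on an object; "force" is the grip in N (left out, the last holds). Time passes only in rows, so rows that do not move let the fingers close, or fill a call up. It gives the time, the measured TCP pose, the force and the opening at its end, in the units of the state.
- get_state(): the state, without advancing time (a new reading comes with each control period).
- read_camera(name): name is "side" or "top"; returns the picture (480x640x3 uint8, red, green, blue); there is no depth.
- calibration(name): a dict with "K" (3x3 intrinsics, pixels), "world_to_cam" (4x4, takes a point from world to camera coordinates). Camera axes: x right, y down, z forward; pixel columns grow to the right and rows downward; lengths in m; the calibration is good to about 2 mm. A picture is of the moment at which its call begins. calibration takes no time and is no camera call.
- hand_in(): hands the job in, once; it reports no verdict.
The state is a dict: "clock": time; "joint_pos": joint angles; "qvel": joint speeds; "tau": joint torques, N m; "tcp_pos": TCP position; "orientation": TCP orientation; "wrist_force": force on the tool from outside, world axes, zero at the start; "ft_torque": the same for the moment, N m; "finger_gap": finger opening in m.
Only numpy, scipy, OpenCV 4.12 (cv2) and the standard library are available. Lean on these libraries where they do the work, as an engineer would, in place of code of your own. Each camera call takes 0.05 s, during which the arm holds its last target.

TASK

Put the round shaker away in the open steel caddy: set it down gently, standing upright on the caddy's floor beside the jigger. Then push the caddy's lid from behind, forward past upright, let it fall shut by its own weight without carrying or guiding it down, and finally press its front edge down until the catch snaps and the lid is fully home. Press no harder than that needs (the hand never loads the lid with more than 25 N), and leave the jigger standing and the jar, tub and glass where they are.

Things in the scene. Friction and masses are not known exactly. Their poses are not given: they have to be found in the camera images.
- caddy: Open-topped plain steel box, 130 mm (its x) by 220 mm (its y) by 112 mm high, walls 4 mm, fixed to the worktop; origin at the centre of its underside, x pointing to the hinge side (away from the robot), z up. Inside it is 122 by 212 mm, with its floor 5 mm above the worktop; a rubber seal strip lines the front rim (3.5 mm inwards).
- caddy_floor (a point): Centre of the caddy's inner floor, axes as the caddy's.
- caddy_hinge (a point): Middle of the lid's hinge axis, which runs along the caddy's y above the far wall, 67 mm from the caddy's centre along its x and 114 mm above the worktop.
- lid (a joint): Angle of the caddy's lid, rad: 0 level, 1.57 upright, 2.0 leaning back on its stop (where it starts). Flat steel plate, 148 mm from hinge to front edge, 220 mm wide, 4 mm thick, about 0.25 kg (varies); damped hinge, little friction: just past upright towards the robot it falls by itself in 2 to 3 s and rests ajar, at 0.07 to 0.15, on a spring catch. Caught and fully home it reads 0 to 0.08, as the seal is set.
- catch (a joint): How far the spring roller of the catch, in the middle of the caddy's front wall outside, is pushed in (m): 0 while the lid is open or rests ajar on it, 0.0015 to 0.0035 while it holds the lid home. Too small to be read reliably.
- lid_edge (a point): Middle of the lid's free (front) edge, 148 mm from the hinge axis, in mid-thickness; a tongue 30 mm wide hangs 27 mm from the underside here. Axes as the lid's.
- lid_press (a point): Point on the lid's upper face, mid-width, 18 mm in from the front edge: the place to press; z is the face's normal. Pressed down with 5 to 14 N the roller catch gives about 10 mm, passes in the last 2 mm and holds; a firm seal stops the lid right after. Seal and catch are set higher or lower, so home lies 118 to 128 mm above the worktop: stop by feel.
- shaker_mid (a point): Centre, half-way up, of the shaker: upright round clear shaker with a domed grey metal top, 44 mm across, 90 mm high (straight sides up to 70 mm), 0.1 kg, loose on the worktop. z is up.
- shaker: The same shaker; origin at the centre of its underside.
- jigger: Double-cone steel measure, 46 mm across, 78 mm high, standing loose in the caddy near its -y end; origin at the centre of its underside.
- cinnamon: Straight round jar with a black screw cap, 44 mm across, 105 mm high, loose; it and the shaker may have changed places. Leave it. Origin at the centre of its underside.
- tub_oats: Square clear tub, 69 mm wide, 75 mm high, loose; leave it. Origin at the centre of its underside.
- glass: Drinking glass, 58 mm across, 82 mm high, loose; leave it. Origin at the centre of its underside.
Things that resemble listed ones, but are neither listed nor needed, are in the scene too. Leave any red look-alike of the jigger alone.

How it is judged:
By the outcome, as a careful person would: the job done as asked, in the order asked, and still so for the second after the job is handed in, with the robot touching nothing.
It also fails if it takes over 67 s, if anything falls off the work surface, if the arm or the gripper's body presses on something with over 40 N, if the wrist force passes 120 N, or if a joint passes its speed limit or range.

## Working session

There is one attempt and no reset: what is moved stays moved. The work goes in short steps, Python scripts to look and compute and a tool call to move; the robot and the scene stay as the last step left them, time stands still between calls to the robot, and variables do not carry over. Pictures are saved under pics/ and viewed, and the job is handed in when it is done.

Besides the shell and the picture viewer there is one more tool, called after "Request:" in YAML: its name, and indented under it one key for each argument. jog_arm: Moves the arm, as the interface text tells. Its arguments: {"type":"object","properties":{"plan":{"type":"array","items":{"type":"array","items":{"type":"number"}}},"hand":{"type":"number"},"force":{"type":"number"}},"required":["plan"]}

```bash
mkdir -p pics; cat > h.py <<'E'
import numpy as np, cv2
from workcell import *
def ray(cal,u,v):
    K=np.array(cal["K"]);T=np.array(cal["world_to_cam"]);R=T[:3,:3];t=T[:3,3]
    d=R.T@np.linalg.inv(K)@np.array([u,v,1.]);return -R.T@t,d/np.linalg.norm(d)
def onz(cal,u,v,z):
    c,d=ray(cal,u,v);return c+d*(z-c[2])/d[2]
def proj(cal,p):
    K=np.array(cal["K"]);T=np.array(cal["world_to_cam"]);q=K@(T[:3,:3]@np.array(p)+T[:3,3]);return q[:2]/q[2]
def tri(p1,p2):
    (c1,d1),(c2,d2)=p1,p2
    A=np.stack([d1,-d2],1);s=np.linalg.lstsq(A,c2-c1,rcond=None)[0]
    a=c1+s[0]*d1;b=c2+s[1]*d2;return (a+b)/2,np.linalg.norm(a-b)
E
python3 - <<'E'
from h import *
for n in("side","top"):
    cv2.imwrite(f"pics/{n}0.png",read_camera(n)[:,:,::-1]); c=calibration(n); print(n,ray(c,320,240),np.array(c["K"])[0,0])
print(get_state())
E
```

```text
side (array([ 0.98371029, -0.53416568,  0.84778926]), array([-0.38109533,  0.52404293, -0.76167273])) 437.39776910277476
top (array([ 0.3653047 , -0.0175703 ,  1.25476632]), array([ 0.19028871,  0.01165296, -0.98165901])) 500.93497154345437
{'clock': 0.1, 'joint_pos': array([ 1.04240381e+00,  3.13897665e-01,  4.50993494e-02,  1.30360441e+00,
       -2.02520355e-06,  1.43123452e+00]), 'qvel': array([-0.00019727, -0.00158457,  0.00438135, -0.00070473,  0.00194264,
        0.00032573]), 'tau': array([ 2.19380665e-03, -4.81728387e+01,  2.99242741e+01,  1.27239604e-02,
       -1.63083241e-04,  1.23456471e-05]), 'tcp_pos': array([0.21771875, 0.53164247, 0.19861657]), 'orientation': array([-2.62334838e-04,  1.93192877e-01,  9.81160470e-01, -7.59152296e-04]), 'wrist_force': array([ 0.32790005, -0.3996665 , -0.4619922 ]), 'ft_torque': array([ 0.03771314, -0.01344315, -0.0030057 ]), 'finger_gap': 0.08573848317432585}
```

View pics/side0.png

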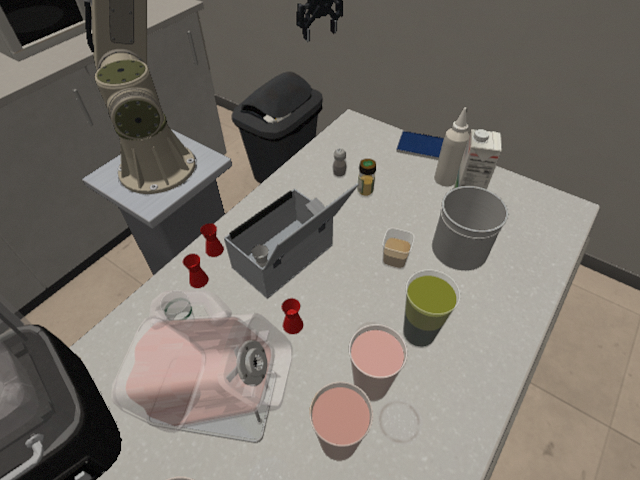

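View pics/top0.png

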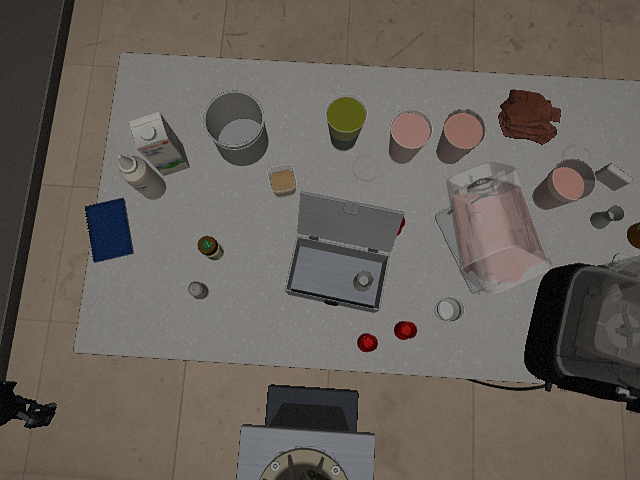

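```bash
python3 - <<'E'
import cv2,numpy as np
s=cv2.imread("pics/side0.png");t=cv2.imread("pics/top0.png")
a=cv2.resize(s[135:205,310:400],None,fx=4,fy=4,interpolation=2)
b=cv2.resize(t[225:310,165:255],None,fx=4,fy=4,interpolation=2)
c=np.zeros((340,760,3),np.uint8);c[:280,:360]=a;c[:340,380:740]=b
cv2.imwrite("pics/crop1.png",c)
a=cv2.resize(t[185:315,280:410],None,fx=4,fy=4,interpolation=2)
cv2.imwrite("pics/crop2.png",a)
a=cv2.resize(s[170:300,215:365],None,fx=4,fy=4,interpolation=2)
cv2.imwrite("pics/crop3.png",a)
E
```

```text
(no output)
```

View pics/crop1.png

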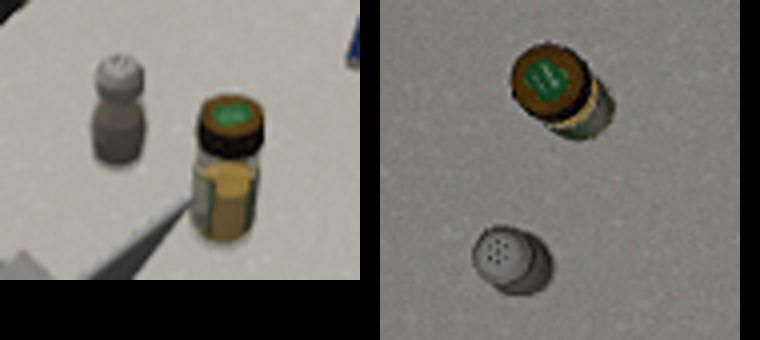

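View pics/crop2.png

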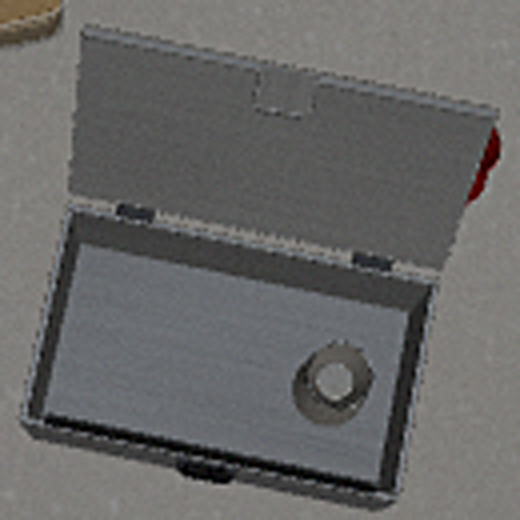

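View pics/crop3.png

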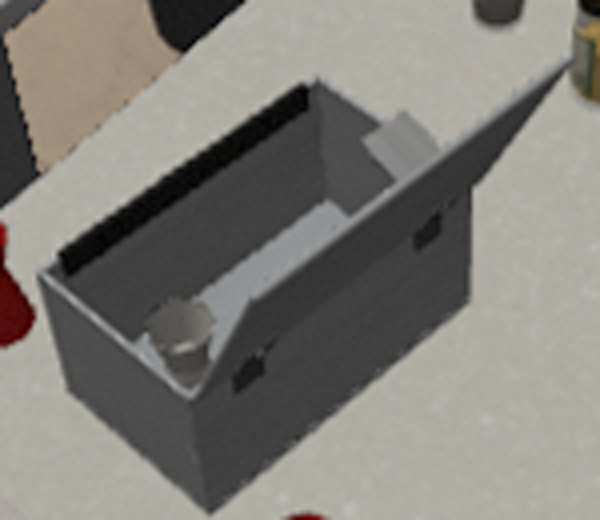

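```bash
python3 - <<'E'
from h import *
t=calibration("top");s=calibration("side")
def T2(u,v):return 280+u/4-.4,185+v/4-.4
P={}
for n,(u,v) in dict(FL=(24,418),FR=(393,494),BL=(72,208),BR=(437,282)).items():
    P[n]=onz(t,*T2(u,v),.112);print(n,P[n].round(4))
for n in("FL","FR","BL","BR"):
    print("side px",n,proj(s,P[n]).round(1), "crop3",((proj(s,P[n])-[215,170])*4).round(0))
print(np.linalg.norm(P["FL"]-P["FR"]),np.linalg.norm(P["BL"]-P["BR"]),np.linalg.norm(P["FL"]-P["BL"]),np.linalg.norm(P["FR"]-P["BR"]))
c=sum(P.values())/4;d=P["FL"]-P["FR"]+P["BL"]-P["BR"];x=P["BL"]-P["FL"]+P["BR"]-P["FR"]
print("centre",c,"yaw",np.degrees(np.arctan2(-d[0],d[1])),np.degrees(np.arctan2(x[1],x[0])))
# shaker
print("dome top z.08",onz(t,194.6,287.8,.08)); print("side",onz(s,339.4,153.4,.08)); print(tri(ray(t,194.6,287.8),ray(s,339.4,153.4)))
# jigger top
p=T2(334,380);print("jigger top",onz(t,*p,.083),"side",onz(s,215+180/4,170+318/4,.083))
# cinnamon
print("cin top",onz(t,165+(548-380)/4,225+82/4,.105))
# lid edge corners
a=ray(t,*T2(83,30));b=ray(t,*T2(497,108))
l=tri(ray(t,*T2(83,30)),ray(s,215+572/4,170+60/4));print("lid corner L",l)
l=tri(ray(t,*T2(497,108)),ray(s,215+250/4,170+302/4));print("lid corner R",l)
E
```

```text
FL [0.4681 0.0671 0.112 ]
FR [ 0.4386 -0.1443  0.112 ]
BL [0.5916 0.0485 0.112 ]
BR [ 0.5614 -0.1648  0.112 ]
side px FL [293.5 189.5] crop3 [314.  78.]
side px FR [225.  237.8] crop3 [ 40. 271.]
side px BL [330.7 214.9] crop3 [463. 180.]
side px BR [261.  269.4] crop3 [184. 398.]
0.21342466958643924 0.21548079886279434 0.1248227723889616 0.12447931616972915
centre [ 0.51493968 -0.04838735  0.112     ] yaw -8.000083604002079 -9.008472852449595
dome top z.08 [0.46050819 0.28275094 0.08      ]
side [0.46089198 0.28095278 0.08      ]
(array([0.46027429, 0.28274075, 0.07871546]), np.float64(0.0009311640089836434))
jigger top [ 0.5044539  -0.11042108  0.083     ] side [ 0.50650207 -0.10888647  0.083     ]
cin top [0.55849772 0.25860124 0.105     ]
lid corner L (array([0.66050532, 0.04216542, 0.24603166]), np.float64(0.0009054225650708622))
lid corner R (array([ 0.63025262, -0.17554249,  0.24908078]), np.float64(0.0018042272786678946))
```

```bash
python3 - <<'E'
import workcell
print([n for n in dir(workcell) if not n.startswith('__')])
print(getattr(workcell,'hold_point_z',None), get_state()['clock'] if 'get_state' in globals() else workcell.get_state()['clock'])
E
```

```text
['MotionError', 'calibration', 'get_state', 'hand_in', 'hold_point_z', 'read_camera']
0.0187 0.1
```

Request:
jog_arm:
  plan:
    - [0.015,-0.015,0,0,0,1.4]
    - [0.0225,-0.0235,0,0,0,1.4]
    - [0.0275,-0.028,-0.005,0,0,1.4]
    - [0.0275,-0.028,-0.005,0,0,1.4]
    - [0.0275,-0.028,-0.005,0,0,1.4]
    - [0.0275,-0.028,-0.005,0,0,1.4]
    - [0.0275,-0.028,-0.005,0,0,1.4]
    - [0.0275,-0.028,-0.005,0,0,1.4]
    - [0.025,-0.026,-0.005,0,0,1.4]
    - [0.0155,-0.0175,-0.004,0,0,1.4]
  hand: 1
  force: 25

```text
clock: 1.1
tcp_pos: [0.4623, 0.2801, 0.1596]
orientation: [-0.0, 0.073, 0.997, -0.0]
wrist_force: [-0.6, 0.9, 0.0]
finger_gap: 0.0854
```

Request:
jog_arm:
  plan:
    - [-0.001,0.001,-0.01,0,0,0]
    - [0,0,-0.016,0,0,0]
    - [0,0,-0.018,0,0,0]
    - [0,0,-0.018,0,0,0]
    - [0,0,-0.018,0,0,0]
    - [0,0,-0.016,0,0,0]
    - [0,0,-0.014,0,0,0]
    - [0,0,-0.009,0,0,0]
    - [0,0,-0.004,0,0,0]
    - [0,0,0,0,0,0]

```text
clock: 2.1
tcp_pos: [0.4593, 0.2833, 0.0369]
orientation: [-0.001, 0.072, 0.997, -0.0]
wrist_force: [-0.2, 0.4, -0.8]
finger_gap: 0.0854
```

```bash
python3 - <<'E'
from h import *
s=read_camera("side");print(get_state()["tcp_pos"],get_state()["wrist_force"])
cv2.imwrite("pics/c4.png",cv2.resize(s[60:220,260:420,::-1],None,fx=3.5,fy=3.5,interpolation=2))
E
```

```text
[0.459852   0.28338751 0.03754429] [ 0.53967496 -0.48200623 -0.63957821]
```

View pics/c4.png

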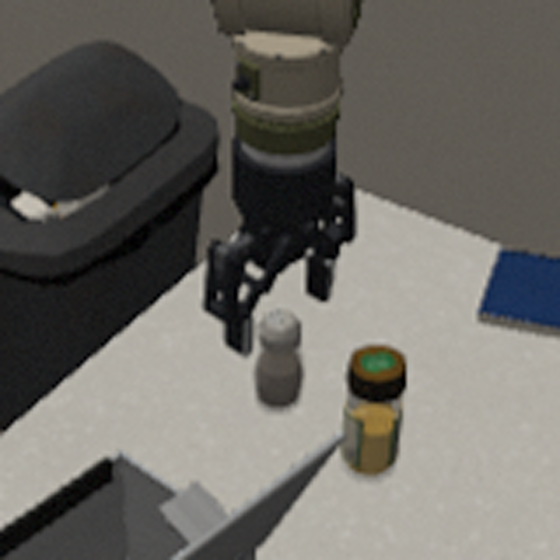

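```bash
python3 - <<'E'
from h import *
s=calibration("side");t=calibration("top")
f=lambda p:((proj(s,p)-[260,60])*3.5).round(0)
p=get_state()["tcp_pos"];print("tcp",f(p),proj(t,p))
d=np.array([.1444,.9895,0])
for z in (0,.013):print(z,[f(p+d*q+[0,0,z]) for q in(-.0425,.0425)])
for z in (0,.045,.07,.09):print(z,f([.4605,.282,z]),proj(t,[.4605,.282,z]))
cv2.imwrite("pics/c5.png",cv2.resize(read_camera("top")[220:380,120:320,::-1],None,fx=3.5,fy=3.5,interpolation=2))
E
```

```text
tcp [277. 367.] [198.5899164  289.75234655]
0 [array([241., 392.]), array([312., 342.])]
0.013 [array([242., 379.]), array([312., 330.])]
0 [276. 403.] [202.72715495 290.92972708]
0.045 [277. 361.] [198.45889169 289.23218522]
0.07 [278. 336.] [195.95040326 288.2345279 ]
0.09 [279. 316.] [193.86769685 287.40620943]
```

View pics/c5.png

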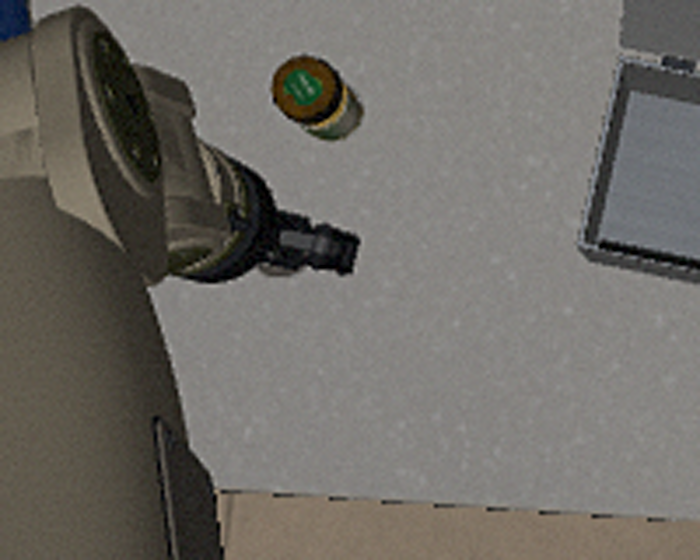

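```bash
python3 - <<'E'
from h import *
s=read_camera("side");print(get_state()["tcp_pos"],get_state()["clock"],get_state()["finger_gap"])
cv2.imwrite("pics/c6.png",cv2.resize(s[90:190,280:380,::-1],None,fx=6,fy=6,interpolation=2))
E
```

```text
[0.46049533 0.28347332 0.03811818] 2.25 0.08540570168823962
```

View pics/c6.png

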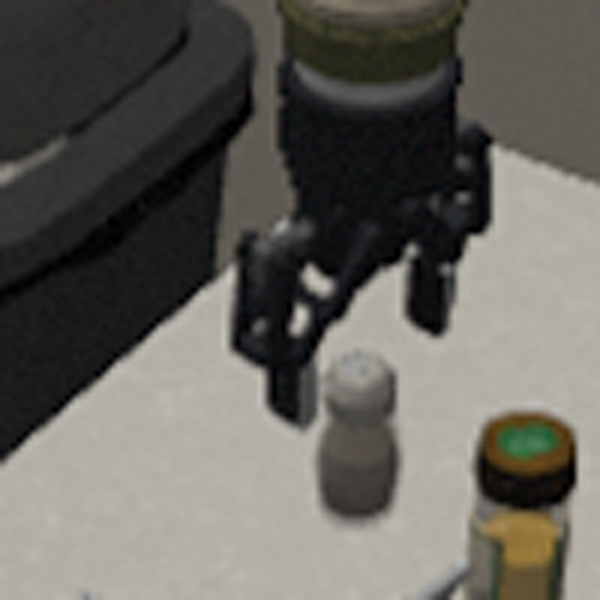

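```bash
python3 - <<'E'
from h import *
s=calibration("side");t=calibration("top")
print(tri(ray(t,120+340/3.5,220+257/3.5),ray(s,328.8,158.5)))
print(tri(ray(t,194.6,287.8),ray(s,339.4,153.4)))
# shaker bottom centre estimate in side and top
print(onz(s,280+357/6,90+505/6,0),onz(s,280+357/6,90+485/6,0),onz(t,165+148/4,225+275/4,0))
print(np.array(s["world_to_cam"]))
E
```

```text
(array([0.45391628, 0.23015623, 0.09106079]), np.float64(0.010911684835352063))
(array([0.46027429, 0.28274075, 0.07871546]), np.float64(0.0009311640089836434))
[ 4.59813598e-01  2.86810892e-01 -1.11022302e-16] [0.45161474 0.29903637 0.        ] [0.45338616 0.28304236 0.        ]
[[ 0.81134556  0.58440937 -0.01356744 -0.47445522]
 [ 0.43974744 -0.62547188 -0.64452084 -0.22027184]
 [-0.38515007  0.51696287 -0.76446635  1.30312628]
 [ 0.          0.          0.          1.        ]]
```

```bash
python3 - <<'E'
from h import *
s=calibration("side");t=calibration("top")
p=np.array([.2177,.5316,.1986]);a=np.radians(67.7);d=np.array([np.cos(a),np.sin(a),0])
for z in(0,.013,.043):print(z,[proj(s,p+d*q+[0,0,z]).round(1) for q in(-.0425,.0425)])
im=cv2.imread("pics/side0.png");cv2.imwrite("pics/c7.png",cv2.resize(im[0:60,280:360],None,fx=7,fy=7,interpolation=2))
p=get_state()["tcp_pos"];d=np.array([.1444,.9895,0])
for z in(.013,.043):print(z,[((proj(t,p+d*q+[0,0,z])-[120,220])*3.5).round(0) for q in(-.0425,-.055)])
E
```

```text
0 [array([308.2,  55. ]), array([331.7,  47.6])]
0.013 [array([308.1,  50.8]), array([331.7,  43.5])]
0.043 [array([307.8,  40.9]), array([331.8,  33.7])]
0.013 [array([330., 254.]), array([348., 258.])]
0.043 [array([321., 250.]), array([339., 254.])]
```

View pics/c7.png

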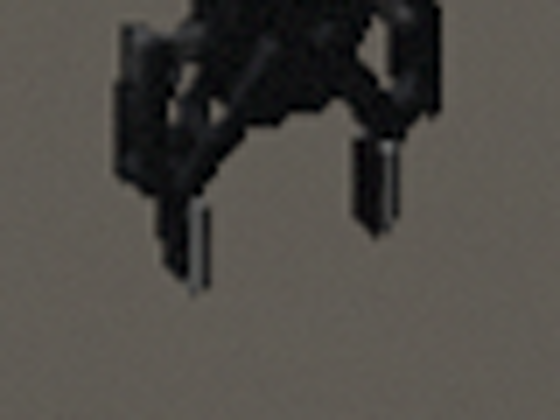

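```bash
python3 - <<'E'
from h import *
s=calibration("side");t=calibration("top")
p=get_state()["tcp_pos"];ex=np.array([.9895,-.1444,0]);d=np.array([.1444,.9895,0])
im=read_camera("side")[:,:,::-1].copy()
im=cv2.resize(im[60:200,270:400],None,fx=5,fy=5,interpolation=2)
def m(q,c):
    u=(proj(s,q)-[270,60])*5;cv2.circle(im,tuple(int(k) for k in u),3,c,-1)
for z,c in((0,(0,0,255)),(.013,(0,255,255)),(.051,(0,255,0))):
    for q in(-.0425,.0425):m(p+d*q+[0,0,z],c)
for a in(-.038,.038):
    for b in(-.0425,.0425):m(p+ex*a+d*b+[0,0,.0727],(255,0,0))
for z in(0,.09):m(np.array([.4605,.282,z]),(255,0,255))
cv2.imwrite("pics/c8.png",im)
im=read_camera("top")[:,:,::-1].copy()
im=cv2.resize(im[220:340,130:270],None,fx=5,fy=5,interpolation=2)
def m(q,c):
    u=(proj(t,q)-[130,220])*5;cv2.circle(im,tuple(int(k) for k in u),3,c,-1)
for z,c in((0,(0,0,255)),(.013,(0,255,255)),(.051,(0,255,0))):
    for q in(-.0425,-.057,.0425):m(p+d*q+[0,0,z],c)
cv2.imwrite("pics/c9.png",im)
E
```

```text
(no output)
```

View pics/c8.png

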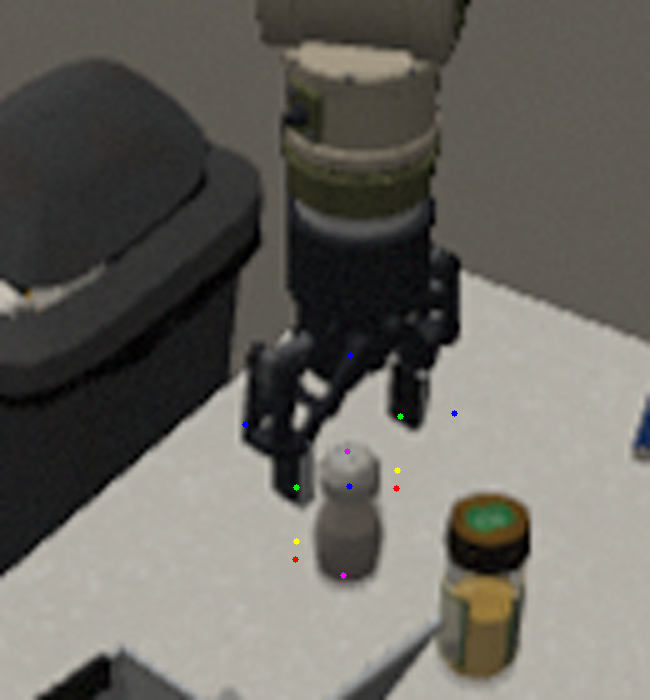

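View pics/c9.png

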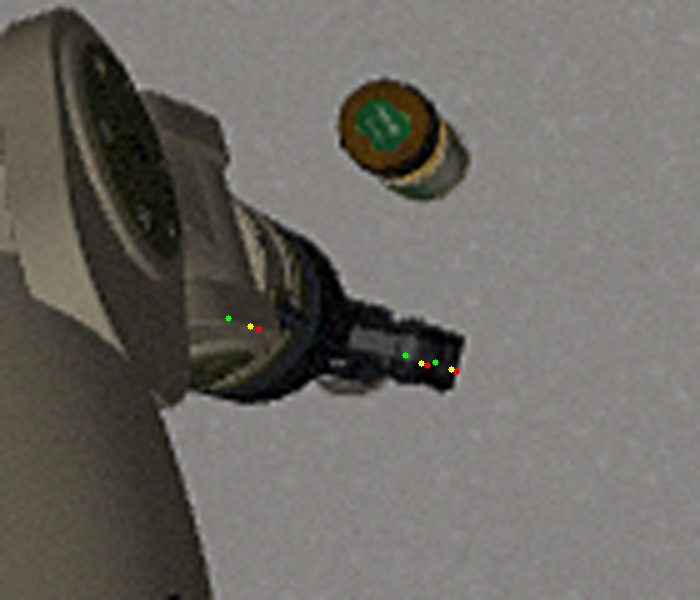

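Request:
jog_arm:
  plan:
    - [0,0,0.012,0,0,0]
    - [0,0,0.018,0,0,0]
    - [0,0,0.02,0,0,0]
    - [0,0,0.02,0,0,0]
    - [0,0,0.02,0,0,0]
    - [0,0,0.018,0,0,0]
    - [0,0,0.012,0,0,0]
    - [0,0,0,0,0,0]
    - [0,0,0,0,0,0]
    - [0,0,0,0,0,0]
  hand: 0

```text
clock: 3.35
tcp_pos: [0.4593, 0.2829, 0.1565]
orientation: [-0.001, 0.072, 0.997, -0.0]
wrist_force: [-0.5, 0.7, 0.2]
finger_gap: 0.0002
```

```bash
python3 - <<'E'
from h import *
s=calibration("side");t=calibration("top")
st=get_state();p=st["tcp_pos"];print(p,st["finger_gap"],st["orientation"],st["joint_pos"])
im=read_camera("side")[:,:,::-1].copy()
im=cv2.resize(im[60:180,270:400],None,fx=5,fy=5,interpolation=2)
for z in(0,.0187,.0727):
    u=(proj(s,p+[0,0,z])-[270,60])*5;cv2.circle(im,tuple(int(k) for k in u),3,(0,0,255),-1)
cv2.imwrite("pics/d1.png",im)
E
```

```text
[0.45931491 0.28285496 0.15647598] 0.0001677742898851901 [-7.73033596e-04  7.21532430e-02  9.97393203e-01 -3.32321950e-04] [ 4.03041926e-01  2.62434769e-01 -1.29090092e-01  1.18095031e+00
  1.16446003e-04  5.47473872e-01]
```

View pics/d1.png

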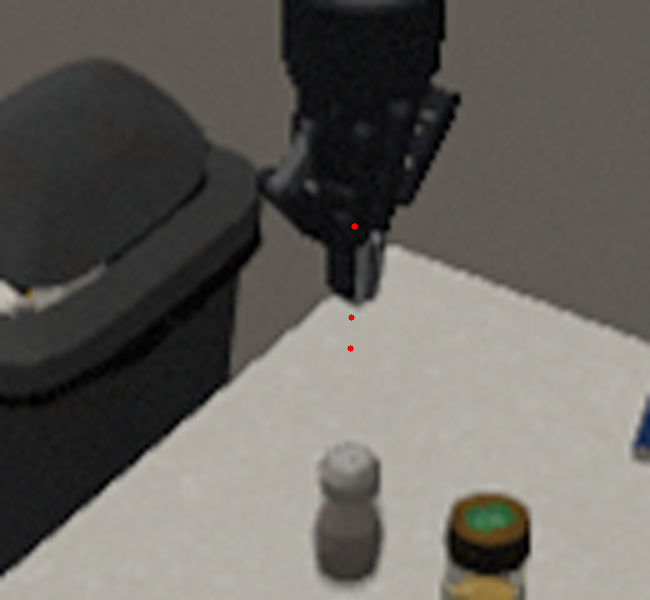

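Request:
jog_arm:
  plan:
    - [0,0,0,0,0,0]
    - [0,0,-0.005,0,0,0]
    - [0,-0.001,-0.016,0,0,0]
    - [0,-0.001,-0.02,0,0,0]
    - [0,0,-0.022,0,0,0]
    - [0,0,-0.022,0,0,0]
    - [0,0,-0.02,0,0,0]
    - [0,0,-0.016,0,0,0]
    - [0,0,-0.01,0,0,0]
    - [0,0,0,0,0,0]
  hand: 1

```text
clock: 4.4
tcp_pos: [0.4586, 0.2805, 0.0247]
orientation: [-0.002, 0.072, 0.997, -0.001]
wrist_force: [-0.9, 0.9, 0.3]
finger_gap: 0.0855
```

```bash
cat > pic.py <<'E'
import sys
from h import *
n,u0,v0,u1,v1,f,o=sys.argv[1],*map(int,sys.argv[2:7]),sys.argv[7]
im=read_camera(n)[v0:v1,u0:u1,::-1];cv2.imwrite("pics/"+o,cv2.resize(im,None,fx=f,fy=f,interpolation=2))
s=get_state();print(s["clock"],s["tcp_pos"],s["wrist_force"],s["finger_gap"])
E
python3 pic.py side 290 90 390 190 6 d2.png
```

```text
4.45 [0.45942311 0.28087348 0.02580359] [ 0.77083073 -0.68964005 -0.34820819] 0.08528593090929074
```

View pics/d2.png

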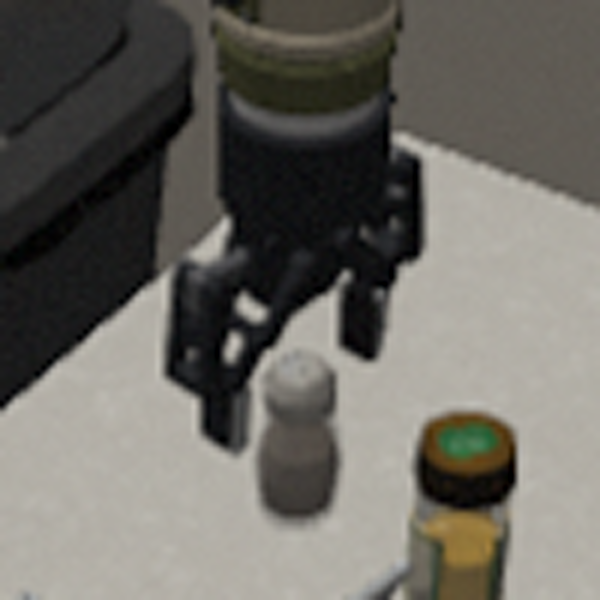

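Request:
jog_arm:
  plan:
    - [0,0,-0.002,0,0,0]
    - [0,0,-0.004,0,0,0]
    - [0,0,-0.004,0,0,0]
    - [0,0,-0.004,0,0,0]
    - [0,0,-0.003,0,0,0]
    - [0,0,-0.002,0,0,0]
    - [0,0,-0.001,0,0,0]
    - [0,0,0,0,0,0]
    - [0,0,0,0,0,0]
    - [0,0,0,0,0,0]

```text
clock: 5.45
tcp_pos: [0.4602, 0.2812, 0.0066]
orientation: [0.0, 0.072, 0.997, 0.0]
wrist_force: [-0.3, -0.4, 0.3]
finger_gap: 0.0852
```

```bash
python3 pic.py side 290 90 390 190 6 d3.png;python3 pic.py top 150 250 250 330 6 d4.png
```

```text
5.5 [0.46012531 0.28119827 0.00658609] [ 0.79403525 -0.06803124  0.02912087] 0.08577884469324433
5.55 [0.46012312 0.28118117 0.00656872] [0.30598087 0.26169703 0.27821485] 0.08523699525330952
```

View pics/d3.png

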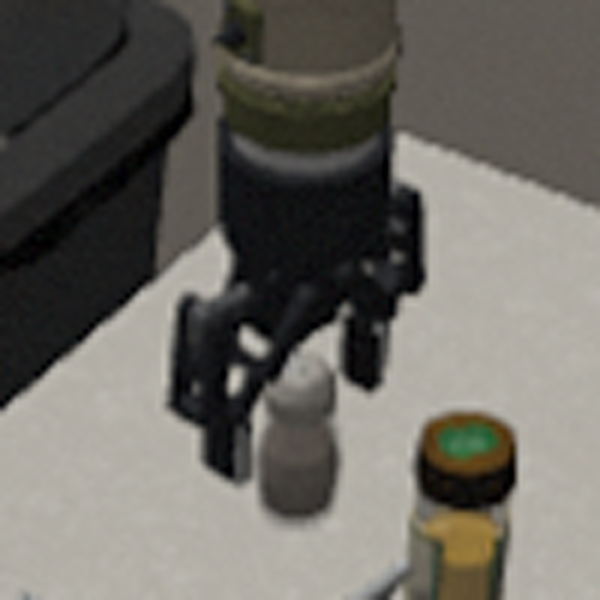

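View pics/d4.png

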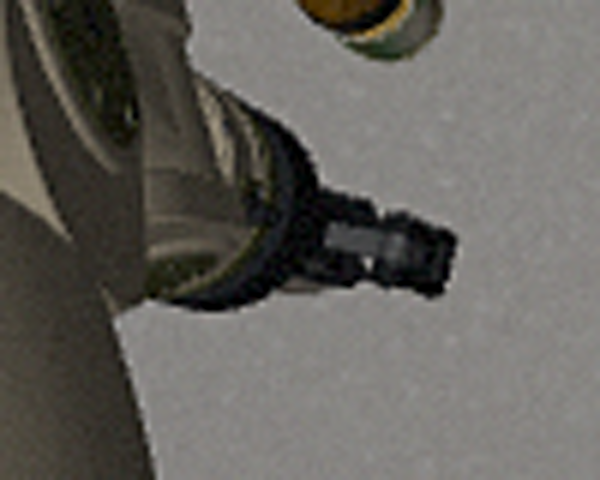

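Request:
jog_arm:
  plan:
    - [-0.001,0,-0.003,0,0,0]
    - [-0.001,0,-0.002,0,0,0]
    - [0,0,0,0,0,0]
    - [0,0,0,0,0,0]
    - [0,0,0,0,0,0]
    - [0,0,0,0,0,0]
    - [0,0,0,0,0,0]
    - [0,0,0,0,0,0]
    - [0,0,0,0,0,0]
    - [0,0,0,0,0,0]
  hand: 0
  force: 25

```text
clock: 6.55
tcp_pos: [0.458, 0.2811, 0.0015]
orientation: [0.0, 0.072, 0.997, 0.0]
wrist_force: [-0.4, 0.2, 1.4]
finger_gap: 0.039
```

```bash
python3 pic.py side 290 90 390 190 6 d5.png
```

```text
6.6 [0.4580362  0.28115943 0.00148594] [-0.04560341  0.24480949  1.58403894] 0.03893022382651873
```

View pics/d5.png

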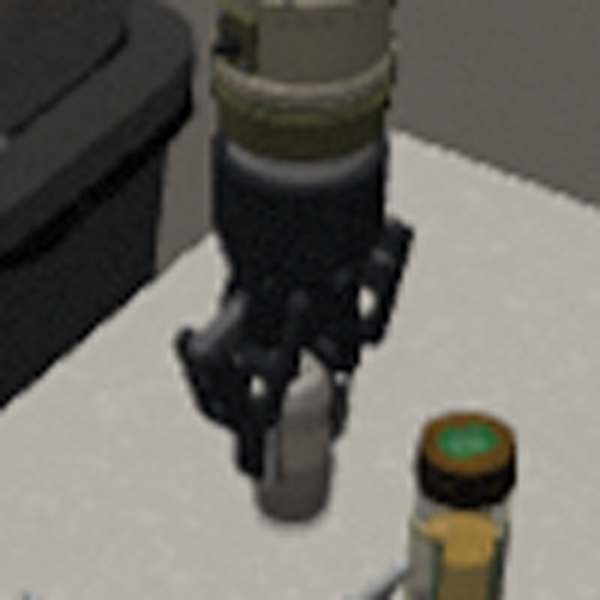

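Request:
jog_arm:
  plan:
    - [0,0,0.001,0,0,0]
    - [0,0,0.003,0,0,0]
    - [0,0,0.006,0,0,0]
    - [0,0,0.008,0,0,0]
    - [0,0,0.01,0,0,0]
    - [0,0,0.01,0,0,0]
    - [0,0,0.008,0,0,0]
    - [0,0,0.006,0,0,0]
    - [0,0,0.003,0,0,0]
    - [0,0,0,0,0,0]

```text
clock: 7.6
tcp_pos: [0.4583, 0.2813, 0.0569]
orientation: [0.0, 0.072, 0.997, 0.0]
wrist_force: [0.6, -0.2, -1.8]
finger_gap: 0.0392
```

```bash
python3 pic.py side 290 70 390 170 6 d6.png
```

```text
7.65 [0.45800629 0.28111818 0.05648982] [-0.88903473 -0.06241499 -1.2255645 ] 0.039388544286084404
```

View pics/d6.png

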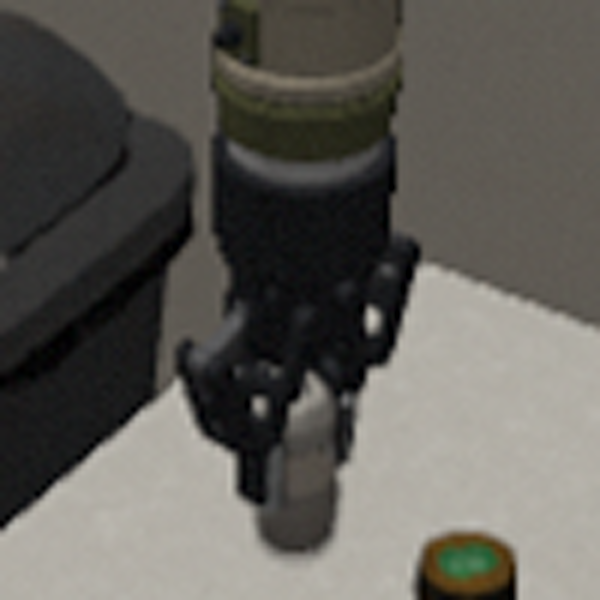

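Request:
jog_arm:
  plan:
    - [0,0,0.008,0,0,0]
    - [0,0,0.016,0,0,0]
    - [0,0,0.02,0,0,0]
    - [0.001,-0.005,0.02,0,0,0]
    - [0.003,-0.012,0.018,0,0,0]
    - [0.004,-0.02,0.012,0,0,0]
    - [0.005,-0.025,0.006,0,0,0]
    - [0.006,-0.028,0.004,0,0,0]
    - [0.006,-0.03,0,0,0,0]
    - [0.006,-0.03,0,0,0,0]

```text
clock: 8.65
tcp_pos: [0.4891, 0.1301, 0.1608]
orientation: [0.0, 0.072, 0.997, 0.0]
wrist_force: [0.2, 0.2, -0.7]
finger_gap: 0.0391
```

Request:
jog_arm:
  plan:
    - [0.006,-0.03,0,0,0,0]
    - [0.006,-0.03,0,0,0,0]
    - [0.006,-0.028,0,0,0,0]
    - [0.005,-0.024,0,0,0,0]
    - [0.004,-0.018,0,0,0,0]
    - [0.002,-0.0095,0,0,0,0]
    - [0,-0.004,0,0,0,0]
    - [0,0,0,0,0,0]
    - [0,0,0,0,0,0]
    - [0,0,0,0,0,0]

```text
clock: 9.65
tcp_pos: [0.5178, -0.0116, 0.1605]
orientation: [-0.0, 0.072, 0.997, 0.0]
wrist_force: [-0.1, -0.3, -1.4]
finger_gap: 0.0391
```

```bash
python3 pic.py side 200 90 360 220 4 d7.png; python3 pic.py top 250 170 410 320 4 d8.png
```

```text
9.7 [ 0.5178589  -0.01159963  0.16048684] [-1.40412833 -0.66359653 -1.53631957] 0.03931672127086756
9.75 [ 0.51786263 -0.01168442  0.16047123] [ 0.1046187   0.19031604 -0.14694605] 0.039496714803720204
```

View pics/d7.png

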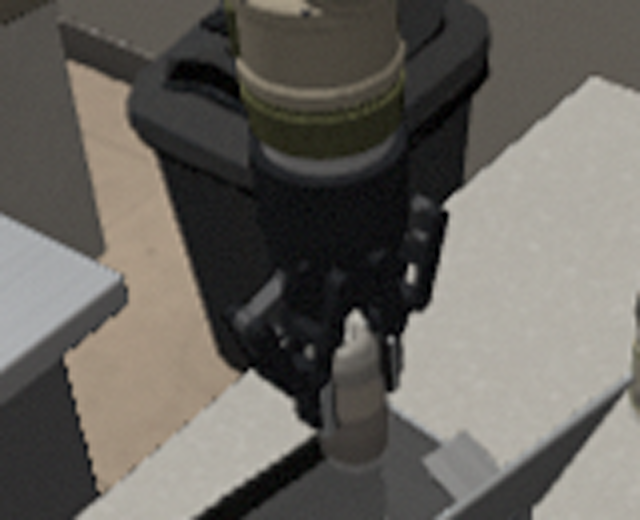

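View pics/d8.png

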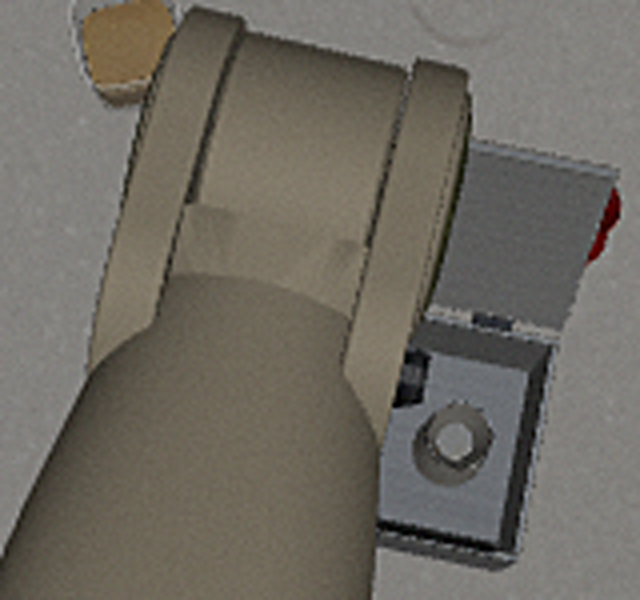

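```bash
python3 - <<'E'
from h import *
s=calibration("side");t=calibration("top")
for v in(448,456):print(onz(s,200+354/4,90+v/4,.159))
print(onz(t,250+412/4,170+375/4,.21), proj(t,[.524,-.058,.22]))
E
```

```text
[ 0.51677229 -0.00998215  0.159     ]
[ 0.5206739  -0.01494872  0.159     ]
[ 0.52141504 -0.07764049  0.21      ] [343.96288191 261.24206611]
```

Request:
jog_arm:
  plan:
    - [0,0,-0.006,0,0,0]
    - [0,0,-0.014,0,0,0]
    - [0,0,-0.02,0,0,0]
    - [0,0,-0.022,0,0,0]
    - [0,0,-0.022,0,0,0]
    - [0,0,-0.02,0,0,0]
    - [0,0,-0.018,0,0,0]
    - [0,0,-0.013,0,0,0]
    - [0,0,-0.008,0,0,0]
    - [0,0,-0.003,0,0,0]

```text
clock: 10.75
tcp_pos: [0.5172, -0.0121, 0.0134]
orientation: [-0.001, 0.072, 0.997, 0.0]
wrist_force: [-0.2, 0.6, -0.3]
finger_gap: 0.0396
```

Request:
jog_arm:
  plan:
    - [0,0,0,0,0,0]
    - [0,0,0,0,0,0]
    - [0,0,-0.0008,0,0,0]
    - [0,0,-0.0008,0,0,0]
    - [0,0,-0.0008,0,0,0]
    - [0,0,-0.0008,0,0,0]
    - [0,0,-0.0006,0,0,0]
    - [0,0,0,0,0,0]
    - [0,0,0,0,0,0]
    - [0,0,0,0,0,0]

```text
clock: 11.75
tcp_pos: [0.518, -0.0124, 0.0106]
orientation: [-0.0, 0.072, 0.997, 0.0]
wrist_force: [0.8, 1.3, -0.8]
finger_gap: 0.0391
```

Request:
jog_arm:
  plan:
    - [0,0,-0.0008,0,0,0]
    - [0,0,-0.0008,0,0,0]
    - [0,0,-0.0006,0,0,0]
    - [0,0,-0.0005,0,0,0]
    - [0,0,-0.0003,0,0,0]
    - [0,0,0,0,0,0]
    - [0,0,0,0,0,0]
    - [0,0,0,0,0,0]
    - [0,0,0,0,0,0]
    - [0,0,0,0,0,0]

```text
clock: 12.75
tcp_pos: [0.518, -0.0124, 0.0077]
orientation: [0.0, 0.072, 0.997, 0.0]
wrist_force: [0.2, -0.1, -0.7]
finger_gap: 0.0391
```

Request:
jog_arm:
  plan:
    - [0,0,-0.0004,0,0,0]
    - [0,0,-0.0004,0,0,0]
    - [0,0,-0.0004,0,0,0]
    - [0,0,-0.0003,0,0,0]
    - [0,0,0,0,0,0]
    - [0,0,0,0,0,0]
    - [0,0,0,0,0,0]
    - [0,0,0,0,0,0]
    - [0,0,0,0,0,0]
    - [0,0,0,0,0,0]

```text
clock: 13.75
tcp_pos: [0.518, -0.0124, 0.0061]
orientation: [0.0, 0.072, 0.997, 0.0]
wrist_force: [-0.4, 0.4, -0.7]
finger_gap: 0.039
```

Request:
jog_arm:
  plan:
    - [0,0,-0.0003,0,0,0]
    - [0,0,-0.0003,0,0,0]
    - [0,0,-0.0003,0,0,0]
    - [0,0,-0.0003,0,0,0]
    - [0,0,0,0,0,0]
    - [0,0,0,0,0,0]
    - [0,0,0,0,0,0]
    - [0,0,0,0,0,0]
    - [0,0,0,0,0,0]
    - [0,0,0,0,0,0]

```text
clock: 14.75
tcp_pos: [0.5183, -0.0124, 0.0054]
orientation: [0.0, 0.072, 0.997, 0.0]
wrist_force: [-1.2, 1.1, 5.4]
finger_gap: 0.0387
```

```bash
python3 pic.py side 200 110 360 240 4 d9.png
```

```text
14.8 [ 0.5183059  -0.01238124  0.00537422] [-1.75755774  0.97837263  5.07928483] 0.039326146075620745
```

View pics/d9.png

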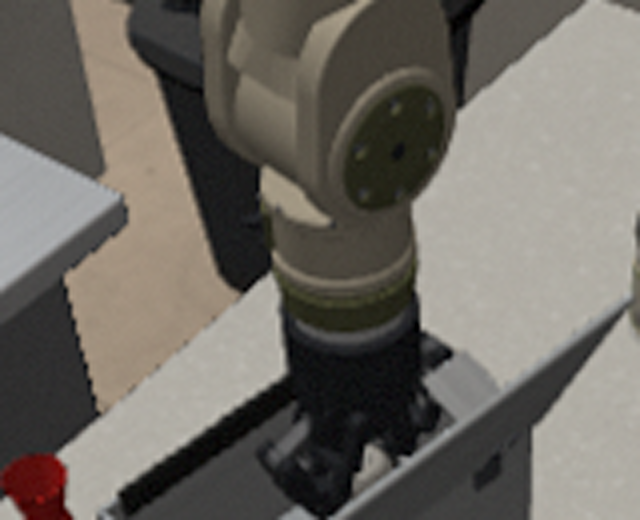

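Request:
jog_arm:
  plan:
    - [0,0,0.0004,0,0,0]
    - [0,0,0,0,0,0]
    - [0,0,0,0,0,0]
    - [0,0,0,0,0,0]
    - [0,0,0.002,0,0,0]
    - [0,0,0.006,0,0,0]
    - [0,0,0.012,0,0,0]
    - [0,0,0.018,0,0,0]
    - [0,0,0.024,0,0,0]
    - [0,0,0.028,0,0,0]
  hand: 0.68

```text
clock: 15.8
tcp_pos: [0.5176, -0.0123, 0.0967]
orientation: [-0.0, 0.072, 0.997, 0.0]
wrist_force: [0.9, -0.6, -0.7]
finger_gap: 0.0581
```

Request:
jog_arm:
  plan:
    - [0,0,0.03,0,0,0]
    - [0,0,0.03,0,0,0]
    - [0,0,0.03,0,0,0]
    - [0,0,0.03,0,0,0]
    - [0,0,0.03,0,0,0]
    - [0,0,0.025,0,0,0]
    - [0.005,0,0.02,0,0,0]
    - [0.01,-0.002,0.02,0,0,0]
    - [0.015,-0.006,0.015,0,0,0]
    - [0.02,-0.008,0.01,0,0,0]
  hand: 0

```text
clock: 16.8
tcp_pos: [0.5681, -0.0282, 0.3387]
orientation: [0.002, 0.072, 0.997, -0.0]
wrist_force: [0.8, 0.2, 0.3]
finger_gap: 0.0002
```

```bash
python3 pic.py side 200 60 380 240 4 e1.png
```

```text
16.85 [ 0.57134536 -0.02987658  0.33828248] [ 1.36454969 -1.61049281  0.81224563] -1.2206842070844962e-06
```

View pics/e1.png

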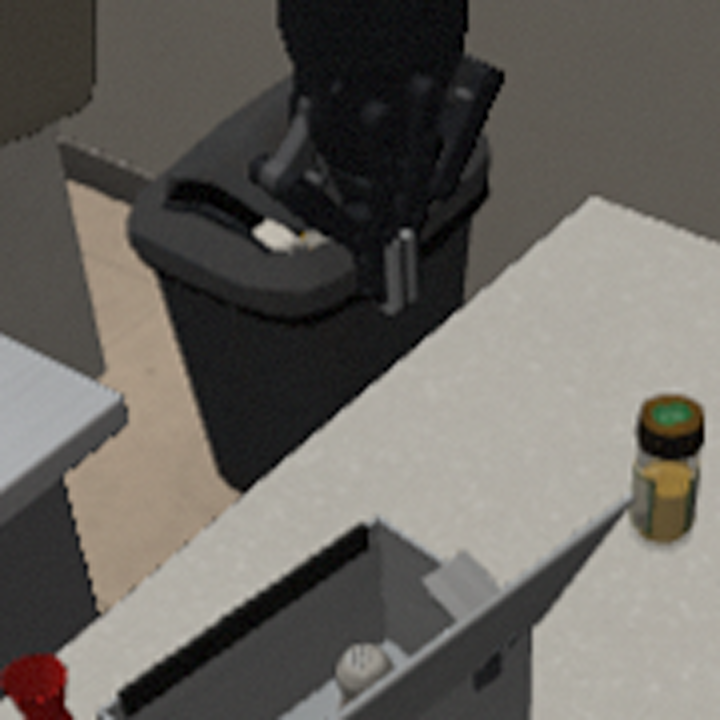

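Request:
jog_arm:
  plan:
    - [0.01,-0.004,-0.006,0,0,0]
    - [0.014,-0.005,-0.01,0,0,0]
    - [0.016,-0.006,-0.01,0,0,0]
    - [0.016,-0.006,-0.01,0,0,0]
    - [0.016,-0.006,-0.01,0,0,0]
    - [0.016,-0.006,-0.01,0,0,0]
    - [0.014,-0.006,-0.008,0,0,0]
    - [0.008,-0.004,-0.004,0,0,0]
    - [0.002,-0.001,0,0,0,0]
    - [0,0,0,0,0,0]
  hand: 0

```text
clock: 17.85
tcp_pos: [0.6798, -0.0724, 0.2668]
orientation: [-0.001, 0.072, 0.997, 0.0]
wrist_force: [0.8, -0.2, -0.3]
finger_gap: -0.0002
```

```bash
python3 pic.py side 200 60 380 240 4 e2.png
```

```text
17.9 [ 0.67971673 -0.07225757  0.26750626] [0.76799858 0.19994935 0.93682502] 0.00021266130659077607
```

View pics/e2.png

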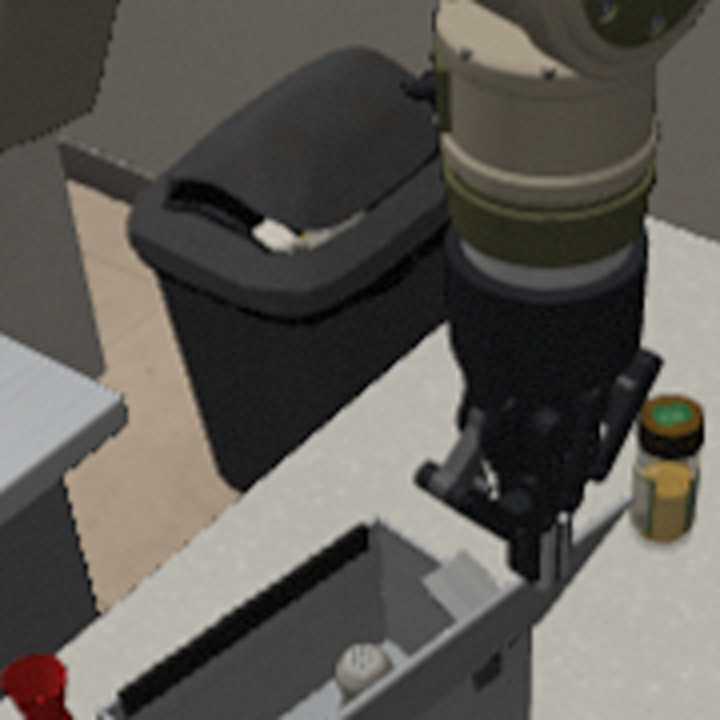

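```bash
python3 - <<'E'
from h import *
s=calibration("side")
for z in (.267,.28,.295,.30):print(z,onz(s,200+540/4,60+578/4,z))
print(proj(s,[.682,-.071,.295]))
E
```

```text
0.267 [ 0.66545812 -0.04745673  0.267     ]
0.28 [ 0.67258167 -0.0583509   0.28      ]
0.295 [ 0.68080114 -0.07092109  0.295     ]
0.3 [ 0.68354096 -0.07511116  0.3       ]
[335.53254573 204.79986552]
```

Request:
jog_arm:
  plan:
    - [0.002,0,-0.006,0,0,0]
    - [0,0,-0.012,0,0,0]
    - [0,0,-0.014,0,0,0]
    - [0,0,-0.014,0,0,0]
    - [0,0,-0.014,0,0,0]
    - [0,0,-0.012,0,0,0]
    - [0,0,-0.008,0,0,0]
    - [0,0,0,0,0,0]
    - [-0.005,0.001,0,0,0,0]
    - [-0.01,0.001,0,0,0,0]

```text
clock: 18.9
tcp_pos: [0.6675, -0.0704, 0.1879]
orientation: [0.001, 0.072, 0.997, -0.0]
wrist_force: [0.2, 0.6, 0.5]
finger_gap: 0.0001
```

Request:
jog_arm:
  plan:
    - [-0.004,0.0006,0,0,0,0]
    - [-0.005,0.0007,0,0,0,0]
    - [-0.006,0.0009,0,0,0,0]
    - [-0.007,0.001,0,0,0,0]
    - [-0.008,0.0012,0,0,0,0]
    - [-0.008,0.0012,0,0,0,0]
    - [-0.008,0.0012,0,0,0,0]
    - [-0.007,0.001,0,0,0,0]
    - [-0.006,0.0009,0,0,0,0]
    - [-0.005,0.0007,0,0,0,0]

```text
clock: 19.9
tcp_pos: [0.6018, -0.0608, 0.1868]
orientation: [-0.001, 0.072, 0.997, 0.0]
wrist_force: [0.9, 0.5, -0.8]
finger_gap: -0.0002
```

```bash
python3 pic.py side 200 60 380 240 4 e3.png
```

```text
19.95 [ 0.60125025 -0.06060062  0.18694215] [-1.09938535 -0.68081945  0.35196033] 1.8559824535407982e-06
```

View pics/e3.png

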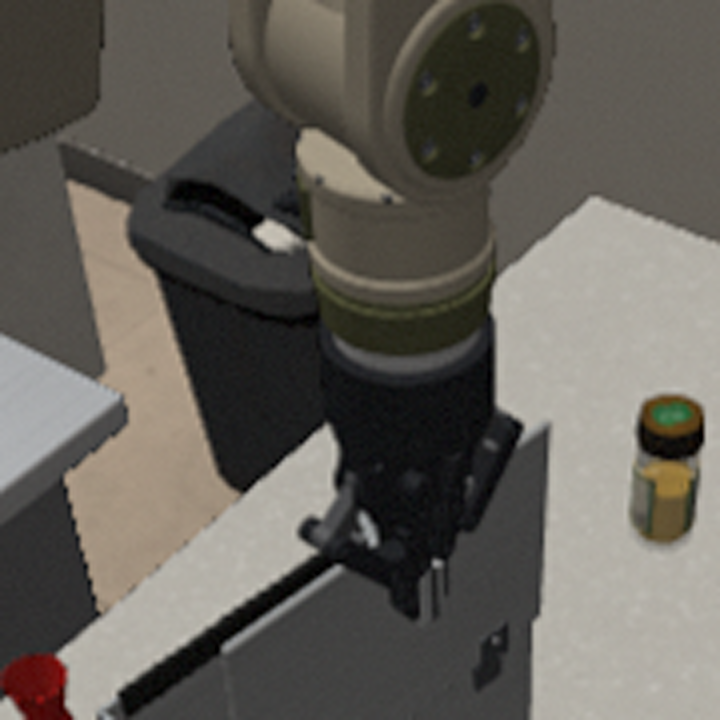

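Request:
jog_arm:
  plan:
    - [-0.003,0.0004,0,0,0,0]
    - [-0.003,0.0004,0,0,0,0]
    - [-0.003,0.0004,0,0,0,0]
    - [-0.003,0.0004,0,0,0,0]
    - [-0.003,0.0004,0,0,0,0]
    - [-0.002,0.0003,0,0,0,0]
    - [-0.002,0.0003,0,0,0,0]
    - [-0.002,0.0003,0,0,0,0]
    - [0,0,0,0,0,0]
    - [0,0,0,0,0,0]

```text
clock: 20.95
tcp_pos: [0.582, -0.0581, 0.1874]
orientation: [0.0, 0.072, 0.997, 0.0]
wrist_force: [1.1, -0.1, -0.4]
finger_gap: -0.0001
```

```bash
python3 pic.py side 200 60 380 240 4 e4.png
```

```text
21.0 [ 0.58204246 -0.05810939  0.18735265] [ 0.63022824  0.41911551 -0.27814347] -1.0783503467821561e-05
```

View pics/e4.png

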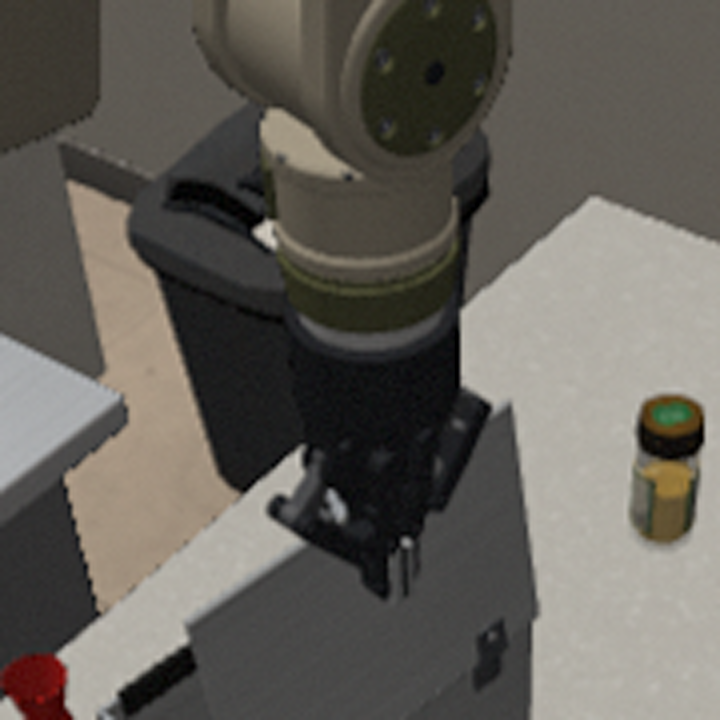

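Request:
jog_arm:
  plan:
    - [0.003,0,0,0,0,0]
    - [0.006,-0.001,0,0,0,0]
    - [0.006,-0.001,0,0,0,0]
    - [0,0,0,0,0,0]
    - [0,0,0.008,0,0,0]
    - [0,0,0.015,0,0,0]
    - [0,0,0.02,0,0,0]
    - [0,0,0.02,0,0,0]
    - [0,0,0.02,0,0,0]
    - [0,0,0.015,0,0,0]

```text
clock: 22.0
tcp_pos: [0.5971, -0.0601, 0.2875]
orientation: [0.001, 0.072, 0.997, -0.0]
wrist_force: [0.5, -0.2, 0.6]
finger_gap: 0.0002
```

```bash
python3 pic.py side 200 60 380 240 4 e5.png
```

```text
22.05 [ 0.59788312 -0.06033511  0.28980091] [ 1.50108816 -0.30374094  2.71647933] 0.00016085614192854744
```

View pics/e5.png

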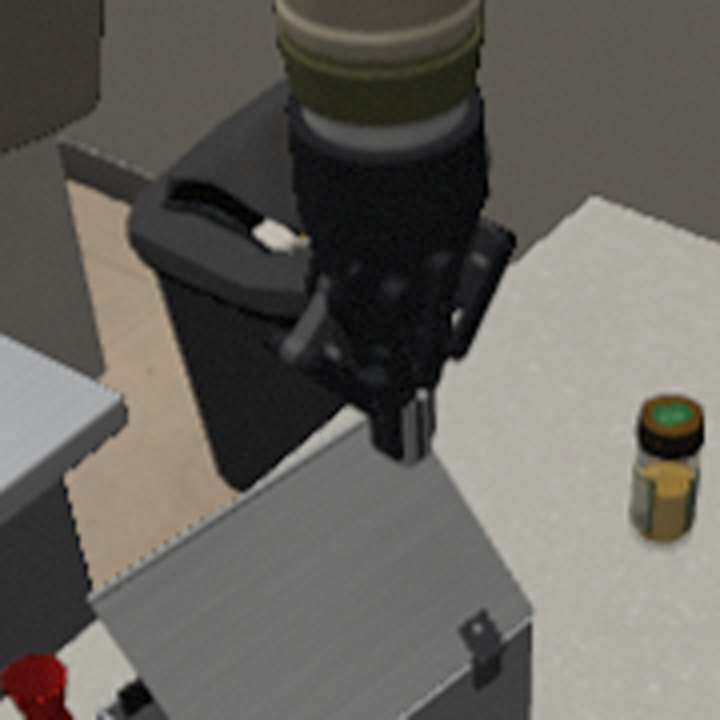

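Request:
jog_arm:
  plan:
    - [0,0,0,0,0,0]
    - [-0.004,0.0005,0,0,0,0]
    - [-0.01,0.0015,0,0,0,0]
    - [-0.018,0.0025,0,0,0,0]
    - [-0.024,0.003,0,0,0,0]
    - [-0.026,0.0035,0,0,0,0]
    - [-0.026,0.0035,0,0,0,0]
    - [-0.02,0.003,0,0,0,0]
    - [-0.014,0.0015,0,0,0,0]
    - [-0.006,0.001,0,0,0,0]

```text
clock: 23.05
tcp_pos: [0.4469, -0.0396, 0.2846]
orientation: [-0.001, 0.072, 0.997, 0.0]
wrist_force: [0.6, -0.4, -1.2]
finger_gap: 0.0003
```

Request:
jog_arm:
  plan:
    - [0,0,0,0,0,0]
    - [0,0,0,0,0,0]
    - [0,0,0,0,0,0]
    - [0,0,0,0,0,0]
    - [0,0,0,0,0,0]
    - [0,0,0,0,0,0]
    - [0,0,0,0,0,0]
    - [0,0,0,0,0,0]
    - [0,0,0,0,0,0]
    - [0,0,0,0,0,0]

```text
clock: 24.05
tcp_pos: [0.449, -0.0401, 0.2854]
orientation: [0.0, 0.072, 0.997, 0.0]
wrist_force: [0.7, -0.8, -0.9]
finger_gap: -0.0001
```

```bash
python3 pic.py side 190 90 370 270 4 e6.png
```

```text
24.1 [ 0.44899328 -0.04007731  0.28535443] [ 0.21714399  0.67137065 -0.33681783] 3.551782061402586e-05
```

View pics/e6.png

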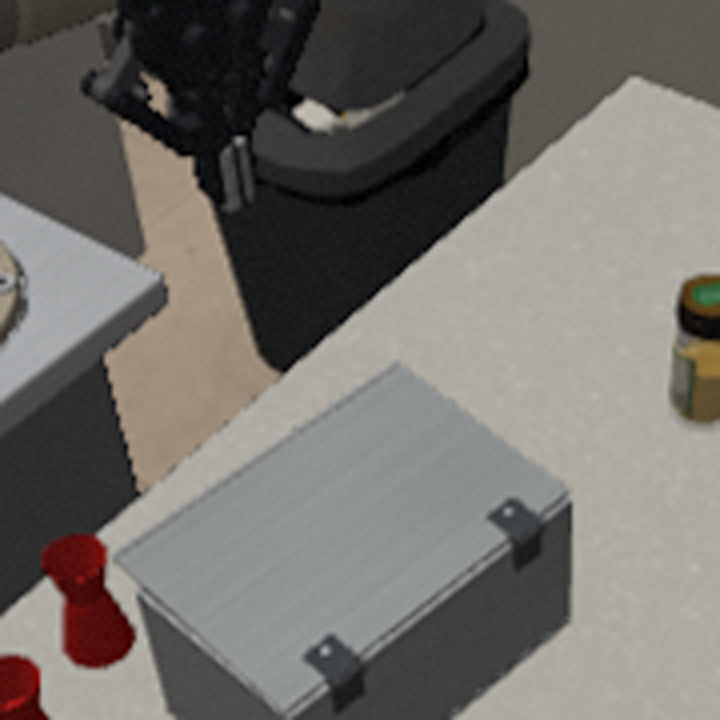

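```bash
python3 - <<'E'
from h import *
s=calibration("side")
c=np.array([.515,-.0484,0]);ex=np.array([.9895,-.1444,0]);ey=np.array([.1444,.9895,0])
h=c+.067*ex+[0,0,.114]
for a in(0,.04,.08,.12,.16,.2):
    d=-ex*np.cos(a)+np.array([0,0,np.sin(a)]);n=ex*np.sin(a)+np.array([0,0,np.cos(a)])
    e=h+d*.148+n*.002
    print(a,[((proj(s,e+ey*q)-[190,90])*4).round(0) for q in(.11,-.11)], (h+d*.13+n*.002).round(4))
E
```

```text
0 [array([396., 377.]), array([111., 572.])] [ 0.4527 -0.0393  0.116 ]
0.04 [array([396., 370.]), array([110., 566.])] [ 0.4528 -0.0393  0.1212]
0.08 [array([396., 363.]), array([108., 559.])] [ 0.4532 -0.0394  0.1264]
0.12 [array([396., 357.]), array([107., 552.])] [ 0.4538 -0.0395  0.1315]
0.16 [array([397., 350.]), array([106., 546.])] [ 0.4546 -0.0396  0.1367]
0.2 [array([397., 344.]), array([105., 540.])] [ 0.4556 -0.0397  0.1418]
```

Request:
jog_arm:
  plan:
    - [0.001,0,-0.01,0,0,0]
    - [0.001,0,-0.018,0,0,0]
    - [0,0,-0.024,0,0,0]
    - [0,0,-0.026,0,0,0]
    - [0,0,-0.026,0,0,0]
    - [0,0,-0.024,0,0,0]
    - [0,0,-0.02,0,0,0]
    - [0,0,-0.014,0,0,0]
    - [0,0,-0.008,0,0,0]
    - [0,0,0,0,0,0]

```text
clock: 25.1
tcp_pos: [0.4499, -0.0398, 0.114]
orientation: [-0.001, 0.072, 0.997, 0.0]
wrist_force: [-0.0, -0.9, 0.1]
finger_gap: 0.0002
```

```bash
python3 pic.py side 190 120 340 260 5 e7.png
```

```text
25.15 [ 0.45065371 -0.03998614  0.11495584] [-0.08306315 -0.12340283 -0.17292363] -0.00014651898345907388
```

View pics/e7.png

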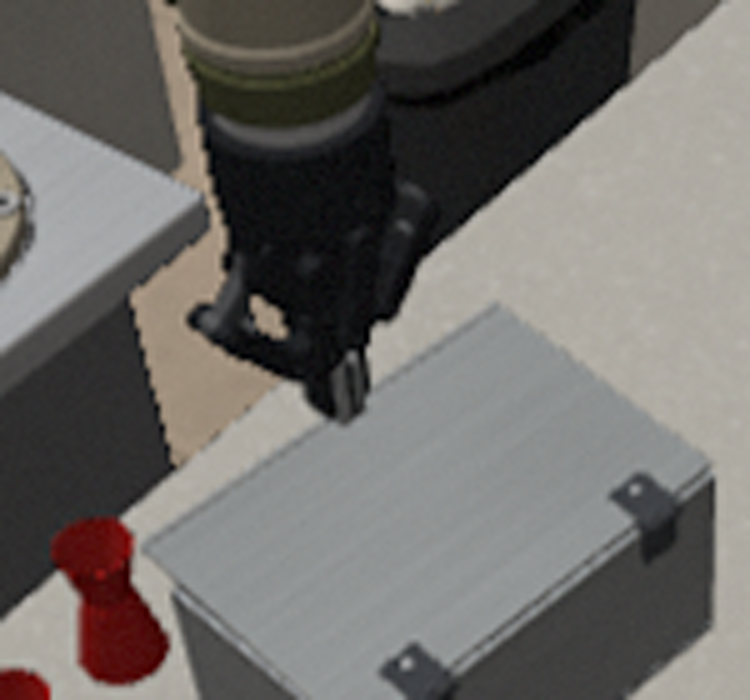

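Request:
jog_arm:
  plan:
    - [0,0,-0.001,0,0,0]
    - [0,0,-0.0015,0,0,0]
    - [0,0,-0.0015,0,0,0]
    - [0,0,-0.0015,0,0,0]
    - [0,0,-0.0015,0,0,0]
    - [0,0,-0.001,0,0,0]
    - [0,0,-0.001,0,0,0]
    - [0,0,-0.001,0,0,0]
    - [0,0,0,0,0,0]
    - [0,0,0,0,0,0]

```text
clock: 26.15
tcp_pos: [0.451, -0.0401, 0.1053]
orientation: [-0.0, 0.072, 0.997, 0.0]
wrist_force: [0.6, 0.9, 0.3]
finger_gap: 0.0003
```

Request:
jog_arm:
  plan:
    - [0,0,-0.0004,0,0,0]
    - [0,0,-0.0004,0,0,0]
    - [0,0,-0.0004,0,0,0]
    - [0,0,-0.0004,0,0,0]
    - [0,0,-0.0004,0,0,0]
    - [0,0,-0.0004,0,0,0]
    - [0,0,-0.0004,0,0,0]
    - [0,0,-0.0002,0,0,0]
    - [0,0,0,0,0,0]
    - [0,0,0,0,0,0]

```text
clock: 27.15
tcp_pos: [0.451, -0.0401, 0.1023]
orientation: [0.0, 0.072, 0.997, 0.0]
wrist_force: [-0.4, 0.2, 0.3]
finger_gap: -0.0
```

Request:
jog_arm:
  plan:
    - [0,0,-0.0004,0,0,0]
    - [0,0,-0.0004,0,0,0]
    - [0,0,-0.0004,0,0,0]
    - [0,0,-0.0004,0,0,0]
    - [0,0,-0.0004,0,0,0]
    - [0,0,0,0,0,0]
    - [0,0,0,0,0,0]
    - [0,0,0,0,0,0]
    - [0,0,0,0,0,0]
    - [0,0,0,0,0,0]

```text
clock: 28.15
tcp_pos: [0.451, -0.0401, 0.1003]
orientation: [0.0, 0.072, 0.997, 0.0]
wrist_force: [-0.6, 0.1, -0.3]
finger_gap: 0.0004
```

Request:
jog_arm:
  plan:
    - [0,0,-0.0004,0,0,0]
    - [0,0,-0.0004,0,0,0]
    - [0,0,-0.0004,0,0,0]
    - [0,0,-0.0004,0,0,0]
    - [0,0,-0.0004,0,0,0]
    - [0,0,0,0,0,0]
    - [0,0,0,0,0,0]
    - [0,0,0,0,0,0]
    - [0,0,0,0,0,0]
    - [0,0,0,0,0,0]

```text
clock: 29.15
tcp_pos: [0.451, -0.0401, 0.0983]
orientation: [0.0, 0.072, 0.997, 0.0]
wrist_force: [-0.8, -0.3, -0.2]
finger_gap: 0.0002
```

Request:
jog_arm:
  plan:
    - [0,0,-0.0004,0,0,0]
    - [0,0,-0.0004,0,0,0]
    - [0,0,-0.0004,0,0,0]
    - [0,0,-0.0004,0,0,0]
    - [0,0,-0.0004,0,0,0]
    - [0,0,0,0,0,0]
    - [0,0,0,0,0,0]
    - [0,0,0,0,0,0]
    - [0,0,0,0,0,0]
    - [0,0,0,0,0,0]

```text
clock: 30.15
tcp_pos: [0.451, -0.0401, 0.0963]
orientation: [0.0, 0.072, 0.997, 0.0]
wrist_force: [0.4, -0.2, -0.4]
finger_gap: -0.0003
```

```bash
python3 pic.py side 190 120 340 260 5 e8.png
```

```text
30.2 [ 0.45099906 -0.04006988  0.0963376 ] [ 0.2402199  -0.63148391  0.48583735] 1.7974167720433205e-05
```

View pics/e8.png

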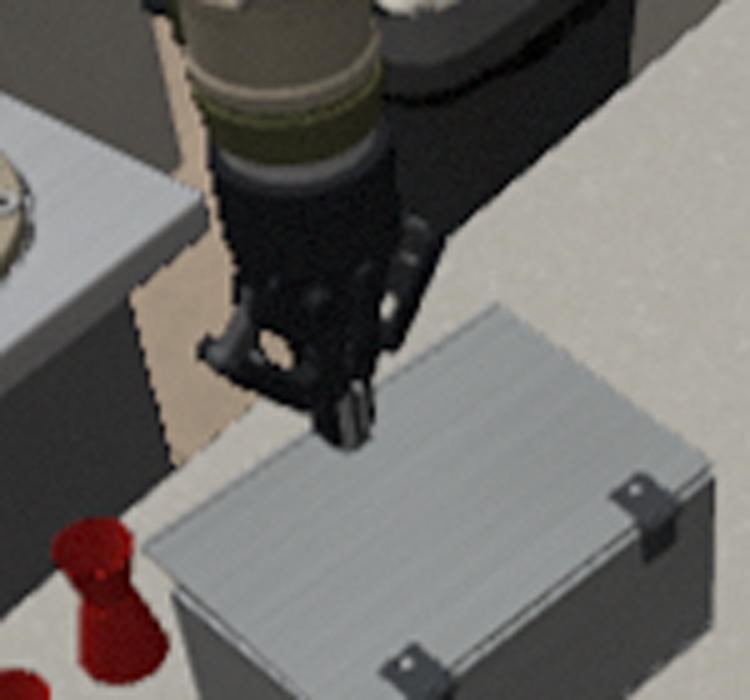

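```bash
python3 - <<'E'
from h import *
s=calibration("side")
f=lambda q:((proj(s,q)-[190,120])*5).round(0)
for z in (.116,.12,.124,.13):print(z,f([.453,-.039,z]),onz(s,190+346/5,120+447/5,z))
# hinge-side mid corners check
E
```

```text
0.116 [352. 457.] [ 0.44652991 -0.03596356  0.116     ]
0.12 [351. 451.] [ 0.44946617 -0.03868676  0.12      ]
0.124 [350. 444.] [ 0.45240243 -0.04140996  0.124     ]
0.13 [349. 435.] [ 0.45680681 -0.04549476  0.13      ]
```

Request:
jog_arm:
  plan:
    - [0,0,-0.0004,0,0,0]
    - [0,0,-0.0004,0,0,0]
    - [0,0,-0.0004,0,0,0]
    - [0,0,-0.0004,0,0,0]
    - [0,0,-0.0004,0,0,0]
    - [0,0,0,0,0,0]
    - [0,0,0,0,0,0]
    - [0,0,0,0,0,0]
    - [0,0,0,0,0,0]
    - [0,0,0,0,0,0]

```text
clock: 31.2
tcp_pos: [0.451, -0.0401, 0.095]
orientation: [0.0, 0.072, 0.997, -0.0]
wrist_force: [-2.7, 0.6, 6.8]
finger_gap: 0.0001
```

Request:
jog_arm:
  plan:
    - [0,0,-0.0003,0,0,0]
    - [0,0,-0.0003,0,0,0]
    - [0,0,-0.0003,0,0,0]
    - [0,0,-0.0003,0,0,0]
    - [0,0,-0.0003,0,0,0]
    - [0,0,0,0,0,0]
    - [0,0,0,0,0,0]
    - [0,0,0,0,0,0]
    - [0,0,0,0,0,0]
    - [0,0,0,0,0,0]

```text
clock: 32.2
tcp_pos: [0.4509, -0.0401, 0.0933]
orientation: [0.0, 0.072, 0.997, -0.0]
wrist_force: [-2.1, 0.5, 5.7]
finger_gap: 0.0003
```

Request:
jog_arm:
  plan:
    - [0,0,-0.0004,0,0,0]
    - [0,0,-0.0004,0,0,0]
    - [0,0,-0.0004,0,0,0]
    - [0,0,-0.0004,0,0,0]
    - [0,0,-0.0004,0,0,0]
    - [0,0,0,0,0,0]
    - [0,0,0,0,0,0]
    - [0,0,0,0,0,0]
    - [0,0,0,0,0,0]
    - [0,0,0,0,0,0]

```text
clock: 33.2
tcp_pos: [0.4511, -0.0401, 0.0907]
orientation: [0.0, 0.072, 0.997, 0.0]
wrist_force: [-2.3, 0.4, 2.2]
finger_gap: -0.0001
```

Request:
jog_arm:
  plan:
    - [0,0,-0.0003,0,0,0]
    - [0,0,-0.0003,0,0,0]
    - [0,0,-0.0003,0,0,0]
    - [0,0,-0.0003,0,0,0]
    - [0,0,-0.0003,0,0,0]
    - [0,0,0,0,0,0]
    - [0,0,0,0,0,0]
    - [0,0,0,0,0,0]
    - [0,0,0,0,0,0]
    - [0,0,0,0,0,0]

```text
clock: 34.2
tcp_pos: [0.4511, -0.0401, 0.0898]
orientation: [0.0, 0.072, 0.997, 0.0]
wrist_force: [-3.3, 2.3, 6.7]
finger_gap: -0.0002
```

Request:
jog_arm:
  plan:
    - [0,0,-0.0002,0,0,0]
    - [0,0,-0.0002,0,0,0]
    - [0,0,-0.0002,0,0,0]
    - [0,0,-0.0002,0,0,0]
    - [0,0,0,0,0,0]
    - [0,0,0,0,0,0]
    - [0,0,0,0,0,0]
    - [0,0,0,0,0,0]
    - [0,0,0,0,0,0]
    - [0,0,0,0,0,0]

```text
clock: 35.2
tcp_pos: [0.4511, -0.0401, 0.0897]
orientation: [0.0, 0.072, 0.997, -0.0]
wrist_force: [-4.4, 2.9, 13.6]
finger_gap: 0.0003
```

```bash
python3 pic.py side 190 120 340 260 5 e9.png
```

```text
35.25 [ 0.45110873 -0.04010711  0.08966047] [-5.22945952  1.46677574 13.16722179] -0.00013149659836996554
```

View pics/e9.png

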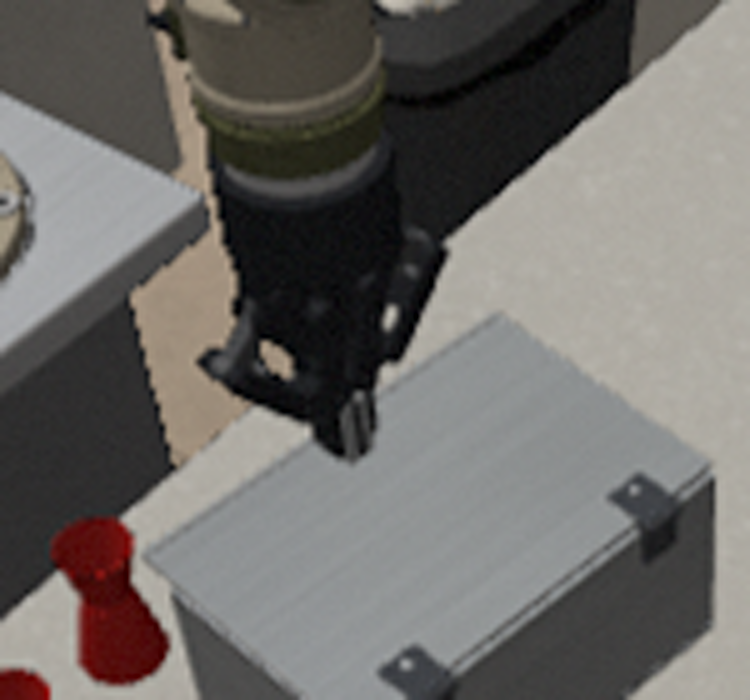

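Request:
jog_arm:
  plan:
    - [0,0,0.001,0,0,0]
    - [0,0,0.002,0,0,0]
    - [0,0,0.005,0,0,0]
    - [0,0,0.012,0,0,0]
    - [0,0,0.02,0,0,0]
    - [0,0,0.025,0,0,0]
    - [0,0,0.025,0,0,0]
    - [-0.005,0,0.02,0,0,0]
    - [-0.005,0,0.01,0,0,0]
    - [0,0,0,0,0,0]

```text
clock: 36.25
tcp_pos: [0.4414, -0.0403, 0.2097]
orientation: [0.001, 0.072, 0.997, -0.0]
wrist_force: [0.8, 0.3, 0.0]
finger_gap: 0.0004
```

```bash
python3 pic.py side 190 120 340 260 5 f1.png; python3 pic.py top 0 0 640 480 1 f2.png; python3 -c "
import cv2;import numpy as np
a=cv2.imread('pics/e8.png');b=cv2.imread('pics/e9.png');c=cv2.imread('pics/f1.png')
print(b.shape);cv2.imwrite('pics/f3.png',np.hstack([x[280:640,130:395] for x in(a,b,c)]));cv2.imwrite('pics/f4.png',np.hstack([x[290:420,470:735] for x in(a,b,c)]))"
```

```text
36.3 [ 0.44111474 -0.04015428  0.20859458] [ 0.87639623 -0.00286794 -0.80937432] -9.710524101739722e-05
36.35 [ 0.44076237 -0.04004848  0.20786511] [ 0.11125339 -0.22032359 -0.04239572] -0.00021386919734816108
(700, 750, 3)
```

View pics/f3.png

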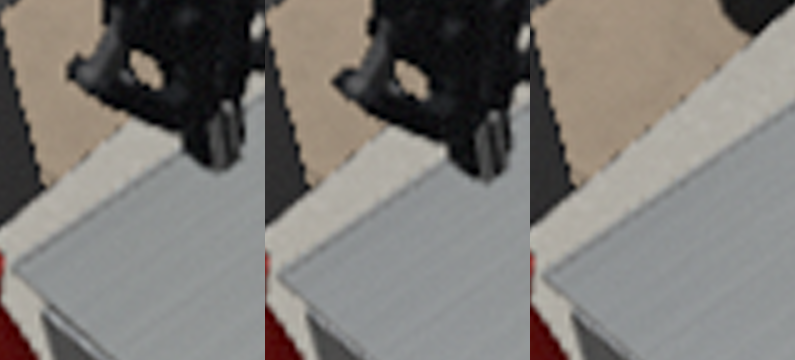

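View pics/f4.png

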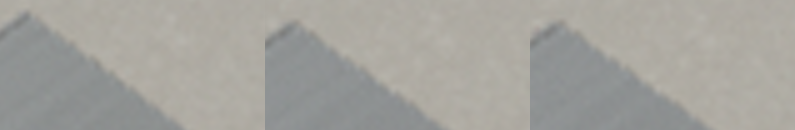

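View pics/f2.png

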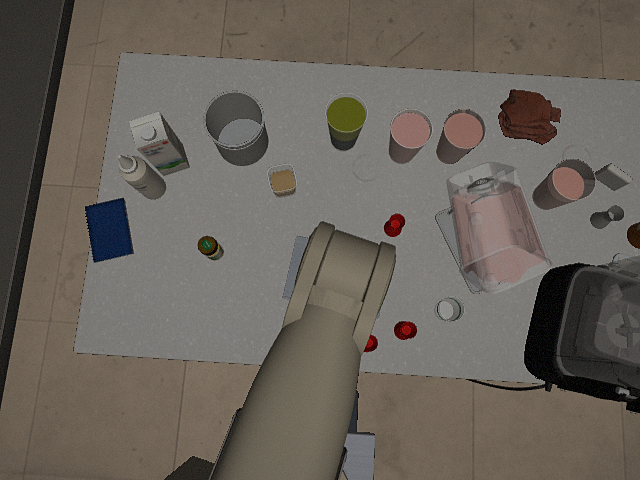

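```bash
python3 -c "
from workcell import *
print(hand_in())"
```

```text
the job is handed in; nothing more can be done
None
```

I finished the job and handed it in at about 36 s on the clock.

- **Shaker:** I gripped it at 25 N and lowered it onto the caddy floor beside the jigger until I felt about 5 N. A side picture after letting go showed its domed top upright in the box. I did not see the shaker or the jigger again once the lid covered them.
- **Lid:** I pushed it from behind to just past upright, then backed off. It fell shut by itself and rested ajar at about 0.1 rad.
- **Press:** The force rose to about 7 N, dropped to about 2 N as the catch seemed to pass, then reached 13.6 N against the firm seal, where I stopped. After I lifted off, the lid edge stayed where it had been pressed and did not spring back. The lid face there is about 118 mm above the worktop, at the bottom of the 118–128 mm range. Travel was about 6 mm, less than the 10 mm the text gives. I could not read the catch itself.
- **Other objects:** In the last top picture the jar, tub and glass are where they started, and the hand is clear of everything.

**What disagreed:**
- In the pictures the fingertips stood about 28 mm higher than the reported tool position implied. I worked by the pictures, and the contact heights matched them.
- The fingers closed to 39 mm on the 44 mm shaker, but the hold was firm.

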